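# Put three mixed-up finds back on their own foam pads

### The job

The three finds on the grey foam pads have got mixed up: each lies on a pad cut for another. Put the limb bone on the long narrow pad, lying along it, the red-brown potsherd flat on the square pad and the canister upright on the round pad, each in the middle of its pad; the empty brown board is there to park one on meanwhile, and must be left empty again. Leave the loupe and the marker pen where they lie.

Things in the scene. Friction and masses are not known exactly. Their poses are not given: they have to be found in the camera images.
- canister: upright sample canister, black with a grey press lid: 31 mm diameter up to 44 mm height, lid 34 mm diameter from there to the top at 51 mm. 60 g or so. Origin at the centre of its underside, z up along its axis. At the start it stands on the long pad
- long_bone: pale tan limb bone, slightly irregular, 91 mm long (its x axis), 29 mm wide (y), 13 mm high, about 50 g. Origin at the middle of its underside. Grasp across its width near the middle. At the start it lies on the square pad at any yaw
- sherd: flat red-brown potsherd, an irregular piece 44 mm (x) by 33 mm (y), 10 mm thick, about 40 g. Origin at the middle of its underside. Grasp across its width (y). At the start it lies on the round pad at any yaw
- long_pad: long narrow flat foam pad, grey, fixed to the table: 50 mm (x) by 126 mm (its y axis is the long one), top face 12 mm above the table, no rim, a thin card base showing 3 mm round it. Origin at the centre of its underside, on the table
- square_pad: square flat foam pad, grey, fixed to the table: 76 mm by 76 mm, top face 12 mm above the table, no rim, same thin card base. Origin at the centre of its underside
- round_pad: round flat foam pad, grey, fixed to the table: 80 mm diameter, top face 12 mm above the table, no rim, same thin card base. Origin at the centre of its underside
- spare_board: thin light-brown square board with two darker strips, fixed to the table, empty at the start: 100 mm by 100 mm, 4 mm thick, no foam and no rim; a free spot for parking. Origin at the centre of its underside
- loupe: bystander: small pale folded loupe lying on the table to the right of the pads, 34 x 45 x 14 mm. Origin at the centre of its underside. Not to be disturbed
- marker: bystander: marker pen, white with a black cap, lying on the table further right, 136 mm long (y), 17 mm thick. Origin at the centre of its underside. Not to be disturbed
Mind the look-alikes: they are no part of the job. Of the things that look like the canister, the smaller one is meant.

How it is judged:
At the end, for the whole second after the job is handed in: The bone lies on the long pad, its middle within 15 mm of the pad's and its length within 15 degrees of the pad's; the potsherd lies flat on the square pad and the canister stands on the round pad, each centred within 15 mm; all are tilted less than 0.2 rad, at rest and released (horizontal distance between long_bone and long_pad below 0.015 m and z of long_bone in the frame of long_pad between 0.007 and 0.018 m and angle between each of long_bone, sherd, canister's own z axis and vertical below 0.2 rad and linear speed of each of long_bone, sherd, canister below 0.02 m/s and angular speed of each of long_bone, sherd, canister below 0.3 rad/s and contact force between each of long_bone, sherd, canister and the fingers below 0.05 N and angle between the x axis of long_bone and the y axis of long_pad, either way round below 0.26 rad and horizontal distance between sherd and square_pad below 0.015 m and z of sherd in the frame of square_pad between 0.007 and 0.018 m and horizontal distance between canister and round_pad below 0.015 m and z of canister in the frame of round_pad between 0.007 and 0.018 m); the robot touches nothing.
It fails at once if the loupe is disturbed (moved more than 20 mm) (distance of loupe from where it was at the start of the episode above 0.02 m).
It fails at once if the marker pen is disturbed (moved more than 20 mm) (distance of marker from where it was at the start of the episode above 0.02 m).
It also fails if it takes over 104 s, if anything falls off the work surface, if the arm or the gripper's body presses on something with over 40 N, if the wrist force passes 120 N, or if a joint passes its speed limit or range.

### The arm

A 7-joint arm with a two-finger parallel gripper is mounted at the origin on a cart in front of the work surface, level with it; the furniture and walls round the work are solid. World frame = base frame: x ahead of the robot, y to its left, z up, the work surface at z = 0. Lengths are in m, angles in rad, forces in N, time in s.
With the tool pointing down it reaches from about 0.4 to 0.85 m from the base axis. Payload 4.5 kg.
Tool frame: the origin (TCP) lies on the mounting face of the last link; the fingertips stand tip_extent ahead of it and the grasp point (between the pads) lies 147 mm ahead of it (tip_extent is the distance from the TCP to the fingertips, in m); y points along the fingers, z is the direction in which the jaws open and shut, and the axes are right-handed (so a half turn about y gives the same grasp; the last joint's range is limited). The gripper opens to 88 mm and grips with 3 to 60 N. Pads are 18 mm wide; open, the fingers measure 123 mm over their backs; the gripper's body (75 mm by 187 mm) begins 45 mm behind the grasp point.
Start: joints at [1.299, 0.689, -0.195, 1.565, 0.157, 0.902, -0.215], TCP at [0.188, -0.596, 0.405] pointing down, gripper open.
Joint ranges: [-3.01, 3.01], [-0.46, 2.08], [-1.47, 1.51], [0.13, 2.56], [-1, 4.14], [0.04, 2.09], [-2.66, 2.66]. Speed limits (rad/s): [2.57, 2.57, 3.14, 3.14, 3.14, 3.14, 3.14].

### API

Orientations are given as a unit quaternion [x, y, z, w].
In Python, from cell import * gives the robot as it stands.
- The arm moves only by the tool play_rows, never from a script. Its argument "targets" is a list of rows, each a list of 5 numbers: the shift along the tool's x, y, z in m, then the turn about the tool's y in degrees, then the finger opening in m, from 0 to 0.0881. In form: [[x, y, z, twist, claw], ...]. A call has 1 to 12 rows; each row is the pose to reach, as a shift and turn from the pose commanded when the call began, along the tool's axes at that moment; what a row does not reach only later rows make up. A row lasts 1/10 s, in which the tool goes at most 50 mm and 8.59 degrees, less where a joint would pass 70% of its speed; a pose out of reach is approached as far as the arm can. A call with a gripper value outside its range is refused whole. The fingers move at their own pace and stop on an object; "newtons" is the grip in N (left out, the last holds). Time passes only in rows, so rows that repeat a pose let the fingers close. It gives the time, the measured TCP pose, the force and the opening at its end, in the units of the state.
- sense(): the state, without advancing time (a new reading comes with each control period).
- capture(name): name is "scene" or "top"; returns a dict with "pixels" (400x640x3 uint8, red, green, blue), "depth" (400x640 float32, m along the optical axis (not along the pixel's ray), 0 where there is no reading), "intrinsics" (3x3 intrinsics, pixels), "k1" (the pictures are not rectified: a ray, as slopes to the right and down, at radius r is drawn at 1 + k1 r^2 times it, then the intrinsics apply), "xyz" and "attitude" of the camera in the world. Camera axes: x right, y up, looking along -z (the intrinsics and any distortion apply to the point x, -y, -z); pixel columns grow to the right and rows downward; lengths in m; the calibration is good to about 2 mm. A picture is of the moment at which its call begins.
- job_done(): hands the job in, once; it reports no verdict.
The state is a dict: "t": time; "joint_positions": joint angles; "joint_vel": joint speeds; "tau": joint torques, N m; "tool_pos": TCP position; "eef_rot": TCP orientation; "wrist_force": force on the tool from outside, world axes, zero at the start; "moment": the same for the moment, N m; "finger_gap": opening from 0.0 (shut) to 1.0 (fully open).
Only numpy, scipy, OpenCV 4.12 (cv2) and the standard library are available. Lean on these libraries where they do the work, as an engineer would, in place of code of your own. Each camera call takes 0.05 s, during which the arm holds its last target. There are 200 camera calls.

## Working session

There is one attempt and no reset: what is moved stays moved. The work goes in short steps, Python scripts to look and compute and a tool call to move; the robot and the scene stay as the last step left them, time stands still between calls to the robot, and variables do not carry over. Pictures are saved under pics/ and viewed, about 12 in all and at most 16, crops included, and the job is handed in when it is done.

Besides the shell and the picture viewer there is one more tool, called as a command line: name --pt "numbers of a row" for each row, then --argument value for the rest. play_rows: Moves the arm, as the interface text tells. Its arguments: {"type":"object","properties":{"targets":{"type":"array","items":{"type":"array","items":{"type":"number"}}},"newtons":{"type":"number"}},"required":["targets"]}

```bash
mkdir -p pics
cat > h.py <<'E'
from cell import *
import numpy as np, cv2
from scipy.spatial.transform import Rotation as R
def snap(cam,name):
    c=capture(cam); cv2.imwrite(f'pics/{name}.png',c['pixels'][:,:,::-1]); np.savez(f'pics/{name}.npz',**c); return c
def cloud(c):
    K=c['intrinsics'];k=float(c['k1']);h,w=c['depth'].shape
    u,v=np.meshgrid(np.arange(w),np.arange(h))
    xd=(u-K[0,2])/K[0,0];yd=(v-K[1,2])/K[1,1]
    x,y=xd.copy(),yd.copy()
    for _ in range(20):
        f=1+k*(x*x+y*y);x,y=xd/f,yd/f
    d=c['depth'];P=np.stack([x*d,-y*d,-d],-1)
    return P@R.from_quat(c['attitude']).as_matrix().T+c['xyz']
E
python3 - <<'E'
from h import *
s=sense()
for k in s: print(k,np.round(s[k],4))
print(R.from_quat(s['eef_rot']).as_matrix().round(3))
try: print(tip_extent)
except Exception as e: print(e)
for n in('scene','top'):
    c=snap(n,n+'0');print(n,c['intrinsics'].tolist(),c['k1'],c['xyz'],c['attitude'])
E
```

```text
t 0.0
joint_positions [ 1.2988  0.69   -0.1945  1.5663  0.1573  0.9025 -0.2151]
joint_vel [ 0.0003  0.0009  0.0004 -0.001  -0.0014 -0.0007 -0.0016]
tau [ 8.00000e-04 -5.27554e+01 -1.26670e+00 -1.53427e+01 -5.27000e-02
  6.60000e-03  2.00000e-04]
tool_pos [ 0.188  -0.5957  0.4039]
eef_rot [-0.1079  0.6995 -0.6982  0.1076]
wrist_force [-0.3409  0.3002  0.0201]
moment [-0.0305  0.0327  0.0034]
finger_gap 0.9971
[[-0.954 -0.001  0.301]
 [-0.301  0.002 -0.954]
 [ 0.    -1.    -0.002]]
0.166
scene [[363.24113850904575, 0.0, 320.6043452165342], [0.0, 363.24113850904575, 198.4284106797179], [0.0, 0.0, 1.0]] 0.022105981140373255 [ 0.26367145 -0.64612738  0.64674289] [ 0.36621201 -0.07826522 -0.19151634  0.90724022]
top [[402.59037384605705, 0.0, 323.8312104860358], [0.0, 402.59037384605705, 199.67724051495], [0.0, 0.0, 1.0]] -0.07075138186835546 [ 0.34709779 -0.10255982  0.88089654] [-0.06792479  0.07633164  0.72508039 -0.68104194]
```

View pics/scene0.png

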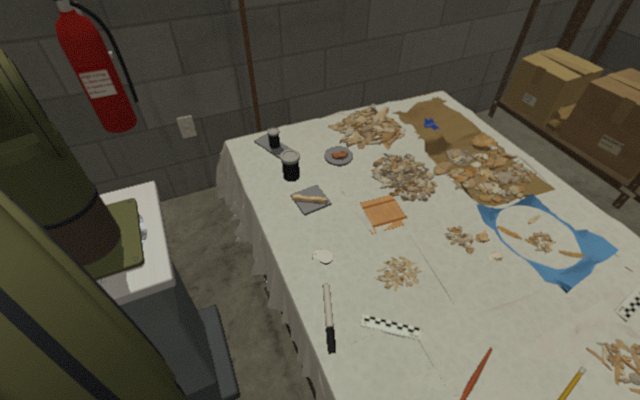

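View pics/top0.png

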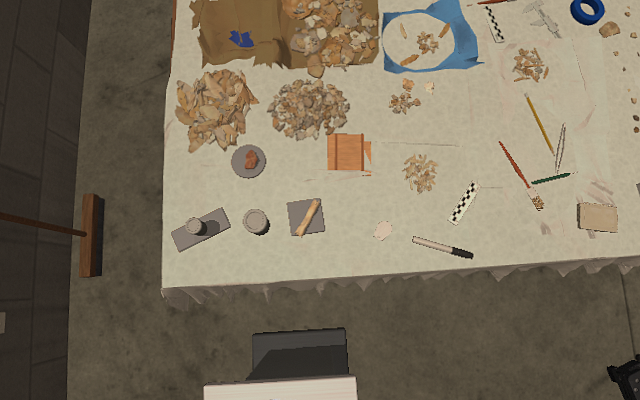

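Candidates in the top view: the canister at (196,227) stands on the long pad, and the larger look-alike at (256,221) stands on bare table. The sherd is at (251,159) on the round pad, though sherd heaps lie at (215,105) and (310,108). The bone is at (308,217) on the square pad, and the spare board is at (348,152). I'll check these in a close crop with depth.

Run:
```python
import numpy as np,cv2
from h import cloud
c=dict(np.load('pics/top0.npz'));P=cloud(c)
im=c['pixels'][130:270,160:400,::-1];cv2.imwrite('pics/crop1.png',cv2.resize(im,None,fx=3.3,fy=3.3,interpolation=cv2.INTER_CUBIC))
for n,(u,v) in dict(can=(196,227),big=(256,221),sherd=(251,159),bone=(308,217),board=(348,152),loupe=(383,231),mk=(440,246),tab=(280,190),tab2=(330,200)).items(): print(n,P[v,u].round(4))
# height regions
Z=P[...,2]
v,u=np.mgrid[0:400,0:640]
def reg(n,u0,u1,v0,v1,z0,z1):
    m=((u>=u0)&(u<u1)&(v>=v0)&(v<v1)&(Z>z0)&(Z<z1)).astype(np.uint8)
    nn,l,st,_=cv2.connectedComponentsWithStats(m)
    i=1+np.argmax(st[1:,4]);p=P[l==i][:,:2]
    r=cv2.minAreaRect((p*1000).astype(np.float32));print(n,len(p),'med z',np.median(Z[l==i]).round(4),'mean',p.mean(0).round(4),'rect',np.round(r[0],1),np.round(r[1],1),round(r[2],1))
reg('longpad',165,238,200,255,.006,.1)
reg('can',165,238,200,255,.05,.1)
reg('big',240,275,200,242,.05,.2)
reg('sqpad',280,332,195,240,.006,.05)
reg('bone',280,332,195,240,.0175,.05)
reg('round',228,270,140,184,.006,.05)
reg('sherd',228,270,140,184,.0165,.05)
reg('board',322,375,128,176,.0015,.02)
```

```text
can [0.4757 0.1494 0.0599]
big [0.4785 0.0226 0.0734]
sherd [0.628  0.0381 0.0198]
bone [ 0.4882 -0.082   0.0251]
board [ 0.6365 -0.1811  0.0025]
loupe [ 0.4495 -0.2429  0.0109]
mk [ 0.4085 -0.3632  0.0143]
tab [ 0.5566 -0.0224  0.0037]
tab2 [ 0.527  -0.1325  0.0033]
longpad 2334 med z 0.0111 mean [0.4903 0.1717] rect [488.4 162.5] [123.6 145.5] 0.9
can 221 med z 0.0625 mean [0.4792 0.154 ] rect [479.8 153.7] [34.1 31.8] 0.0
big 455 med z 0.0728 mean [0.4798 0.0253] rect [480.3  25.2] [47.9 47.1] 41.8
sqpad 1195 med z 0.0129 mean [ 0.4914 -0.0757] rect [490.7 -76. ] [83.1 79.2] 8.3
bone 258 med z 0.0221 mean [ 0.4879 -0.08  ] rect [488.9 -79.7] [17.7 84.3] 58.3
round 933 med z 0.0128 mean [0.6265 0.0461] rect [628.2  47.2] [78.3 79.6] 78.9
sherd 169 med z 0.0198 mean [0.6271 0.0388] rect [628.2  37.8] [26.3 43.2] 83.4
board 2467 med z 0.005 mean [ 0.6366 -0.1814] rect [ 637.5 -182.1] [120.8 115.6] 86.4
```

View pics/crop1.png

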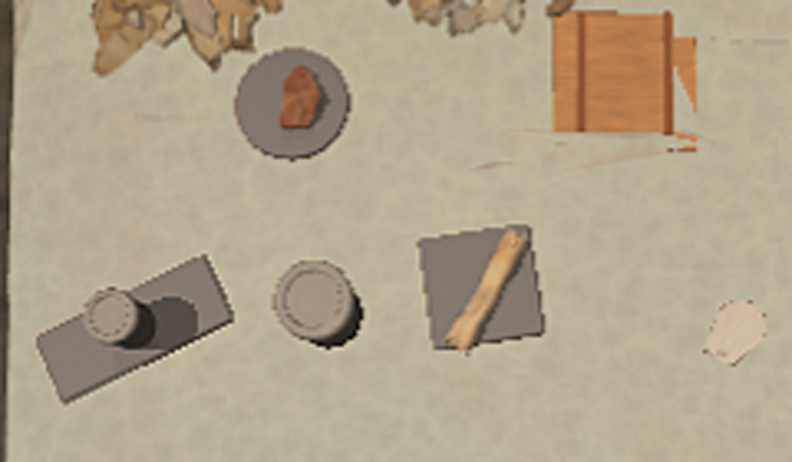

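The crop confirms the choice: the small canister (34 mm lid) stands on the long pad at about (196,227), and the look-alike is 48 mm wide and on the table. I'll park the sherd on the board first, then do canister → round pad, bone → long pad, sherd → square pad. Next I need precise poses.

```bash
cat >> h.py <<'E'
def ray(c,px,z):
    K=c['intrinsics'];k=float(c['k1']);px=np.atleast_2d(px).astype(float)
    d=(px-[K[0,2],K[1,2]])/[K[0,0],K[1,1]];s=d.copy()
    for _ in range(20): s=d/(1+k*(s**2).sum(1,keepdims=True))
    D=np.c_[s[:,0],-s[:,1],-np.ones(len(s))]@R.from_quat(c['attitude']).as_matrix().T
    t=(z-c['xyz'][2])/D[:,2]; return (c['xyz']+D*t[:,None])[:,:2]
def rect(c,mask,z):
    v,u=np.nonzero(mask);p=ray(c,np.c_[u,v],z)
    r=cv2.minAreaRect((p*1000).astype(np.float32));b=cv2.boxPoints(r)
    e=[b[1]-b[0],b[2]-b[1]];L=max(e,key=lambda q:q@q)
    return np.array(r[0])/1000,np.round(sorted(r[1]),1),np.degrees(np.arctan2(L[1],L[0]))%180,p.mean(0)
def go(x,y,z,jaw=None,s=None):
    """shift in tool axes and twist to grasp-point x,y and tip height z, jaw yaw deg (mod 180)"""
    s=s or sense();M=R.from_quat(s['eef_rot']).as_matrix();p=s['tool_pos']
    d=M.T@(np.array([x,y,z+tip_extent])-p)
    cur=np.degrees(np.arctan2(M[1,2],M[0,2]))
    tw=0 if jaw is None else (-(jaw-cur)+90)%180-90
    print('shift',d.round(4),'twist',round(tw,1),'alt',round(tw-180*np.sign(tw),1),'jawnow',round(cur,1),'J7',s['joint_positions'][6].round(2),'t',s['t'],'F',np.round(s['wrist_force'],1))
E
python3 - <<'E'
from h import *
c=dict(np.load('pics/top0.npz'))
f=lambda a:np.array(a)/3.3+[160,130]
for n,a,z in(('long',[(37,338),(206,255),(233,321),(66,404)],.009),('sq',[(418,240),(528,227),(545,333),(434,349)],.009),('board',[(553,12),(672,12),(672,132),(553,132)],.004)):
    p=ray(c,f(a),z);print(n,p.mean(0).round(4),np.linalg.norm(np.roll(p,-1,0)-p,axis=1).round(4),[np.degrees(np.arctan2(*(p[i+1]-p[i])[::-1])).round(1) for i in(0,1)])
p=ray(c,f([(235,104),(350,104),(292,47),(292,160)]),.009);print('round',p[:2].mean(0),p[2:].mean(0))
hsv=cv2.cvtColor(c['pixels'],cv2.COLOR_RGB2HSV)
v,u=np.mgrid[0:400,0:640]
sat=(hsv[...,1]>70)
print('sherd',rect(c,sat&(u>230)&(u<268)&(v>147)&(v<175),.02))
sat=(hsv[...,1]>70)
print('bone',rect(c,sat&(u>285)&(u<330)&(v>196)&(v<240),.022))
go(.628,.038,.1,0)
E
```

```text
long [0.4769 0.1538] [0.1242 0.0489 0.1218 0.0491] [np.float64(-66.6), np.float64(-159.1)]
sq [ 0.4913 -0.0769] [0.0742 0.0724 0.0739 0.0741] [np.float64(-86.7), np.float64(-174.6)]
board [ 0.6373 -0.1756] [0.0833 0.0873 0.0816 0.0871] [np.float64(-93.4), np.float64(175.1)]
round [0.62590656 0.04545023] [0.626672   0.04573851]
sherd (array([0.63016608, 0.04713505]), array([50.5, 74.6]), np.float32(99.4005), array([0.6262253 , 0.04165858]))
bone (array([ 0.48796213, -0.07621606]), array([74.4, 80.6]), np.float32(5.40366), array([ 0.48741303, -0.07865736]))
shift [-0.6104  0.1387 -0.4716] twist -72.5 alt 107.5 jawnow -72.5 J7 -0.22 t 0.1 F [0.6 0.5 0.1]
```

Run:
```python
from h import *
c=dict(np.load('pics/top0.npz'))
f=lambda a:np.array(a)/3.3+[160,130]
hsv=cv2.cvtColor(c['pixels'],cv2.COLOR_RGB2HSV);v,u=np.mgrid[0:400,0:640]
print(hsv[159,251],hsv[155,238],hsv[217,308],hsv[225,297])
S=hsv[...,1].astype(int)
for n,b,z,T in(('sherd',(232,266,148,172),.02,110),('bone',(288,326,197,239),.021,75),('bone',(288,326,197,239),.021,95)):
    m=(S>T)&(u>b[0])&(u<b[1])&(v>b[2])&(v<b[3]);print(n,m.sum(),rect(c,m,z))
p=ray(c,f([(303,66),(322,80),(318,110),(306,129),(281,128),(284,90)]),.021);r=cv2.minAreaRect((p*1000).astype(np.float32));print(r,p)
print('bone',ray(c,f([(517,232),(458,348)]),.021),'board',ray(c,f([(625,82)]),.004))
```

```text
[ 11 145 146] [ 14  43 129] [ 15 118 201] [ 12  33 130]
sherd 171 (array([0.62765155, 0.03756964]), array([25.8, 42.5]), np.float32(173.29988), array([0.6264566 , 0.03958714]))
bone 320 (array([ 0.4881546 , -0.07549845]), array([71.7, 82.6]), np.float32(1.9011492), array([ 0.48744053, -0.07985778]))
bone 276 (array([ 0.48973975, -0.07902911]), array([59.7, 77.5]), np.float32(5.815393), array([ 0.48599166, -0.07993566]))
((626.1580200195312, 37.30181884765625), (24.821985244750977, 44.81995391845703), 81.1298599243164) [[0.64857307 0.03559637]
 [0.63776117 0.02292979]
 [0.61672305 0.02621303]
 [0.60391765 0.03465807]
 [0.60569232 0.05149861]
 [0.63232425 0.04890073]]
bone [[ 0.5244935  -0.10283966]
 [ 0.45009576 -0.06001203]] board [[ 0.62903032 -0.18362048]]
```

play_rows --pt "-0.3 0.03 -0.23 12 0.088" --pt "-0.3 0.03 -0.23 12 0.088" --pt "-0.3 0.03 -0.23 12 0.088" --pt "-0.3 0.03 -0.23 12 0.088" --pt "-0.3 0.03 -0.23 12 0.088" --pt "-0.3 0.03 -0.23 12 0.088" --pt "-0.3 0.03 -0.23 12 0.088" --pt "-0.3 0.03 -0.23 12 0.088" --pt "-0.4 0.06 -0.31 20 0.088" --pt "-0.4 0.06 -0.31 20 0.088" --pt "-0.4 0.06 -0.31 20 0.088" --pt "-0.4 0.06 -0.31 20 0.088"

```text
t: 1.3
tool_pos: [0.4788, -0.1747, 0.3436]
eef_rot: [0.012, 0.708, -0.706, -0.012]
wrist_force: [1.1, 0.7, 0.5]
finger_gap: 1.0
```

```bash
python3 -c "
from h import *
go(.6275,.038,.08,83)"
```

```text
shift [-0.1414  0.0983 -0.2172] twist 5.1 alt -174.9 jawnow -91.9 J7 -1.36 t 1.3 F [1.1 0.7 0.5]
```

play_rows --pt "-0.141 0.06 -0.217 5 0.088" --pt "-0.141 0.06 -0.217 5 0.088" --pt "-0.141 0.06 -0.217 5 0.088" --pt "-0.141 0.06 -0.217 5 0.088" --pt "-0.141 0.06 -0.217 5 0.088" --pt "-0.141 0.06 -0.217 5 0.088" --pt "-0.141 0.098 -0.217 5 0.06" --pt "-0.141 0.098 -0.217 5 0.06" --pt "-0.141 0.098 -0.217 5 0.06" --pt "-0.141 0.098 -0.217 5 0.06" --pt "-0.141 0.098 -0.217 5 0.06"

```text
t: 2.4
tool_pos: [0.6269, 0.0297, 0.2484]
eef_rot: [-0.047, -0.706, 0.706, 0.046]
wrist_force: [-0.7, 0.9, -0.3]
finger_gap: 0.682
```

```bash
python3 -c "
from h import *
go(.6275,.038,.0135,83)
c=snap('top','t1');im=c['pixels'][90:270,160:400,::-1];cv2.imwrite('pics/t1c.png',cv2.resize(im,None,fx=3.3,fy=3.3))"
```

```text
shift [ 0.0007  0.0689 -0.0083] twist -0.6 alt 179.4 jawnow -97.6 J7 -1.74 t 2.4 F [-0.7  0.9 -0.3]
```

View pics/t1c.png

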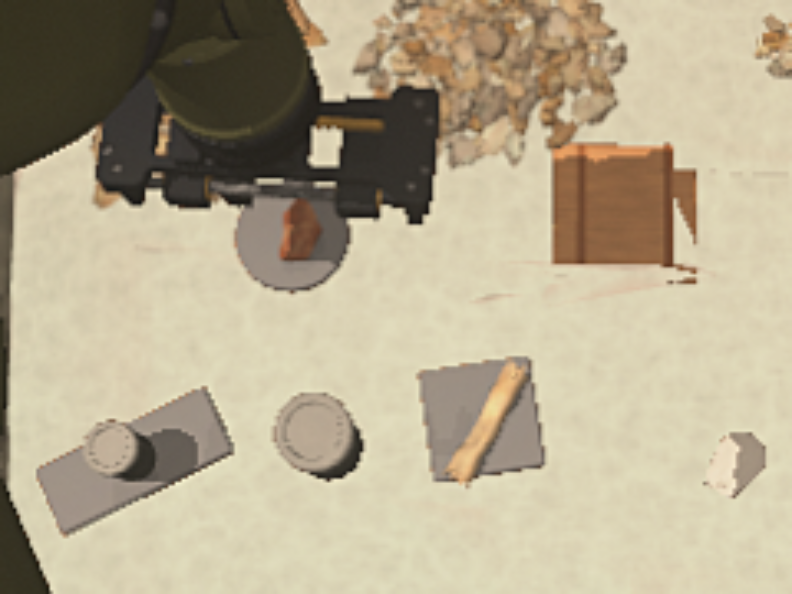

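The gripper is over the sherd, which is at crop (298,230). A sherd heap lies under the gripper body's left end, so I'll check its height before descending.

```bash
python3 -c "
from h import *
P=cloud(dict(np.load('pics/top0.npz'))).reshape(-1,3)
m=(abs(P[:,0]-.6275)<.05)&(abs(P[:,1]-.038)<.11)
for y in np.arange(-.07,.15,.02):
  q=P[m&(abs(P[:,1]-y)<.01)];print(round(y,2),q[:,2].max().round(3) if len(q) else None)"
```

```text
-0.07 0.019
-0.05 0.008
-0.03 0.008
-0.01 0.01
0.01 0.016
0.03 0.025
0.05 0.023
0.07 0.018
0.09 0.032
0.11 0.036
0.13 0.026
```

play_rows --pt "0 0.03 -0.008 0 0.06" --pt "0 0.03 -0.008 0 0.06" --pt "0 0.05 -0.008 0 0.06" --pt "0 0.05 -0.008 0 0.06" --pt "0 0.05 -0.008 0 0.06"

```text
t: 2.95
tool_pos: [0.6277, 0.0383, 0.1976]
eef_rot: [-0.046, -0.705, 0.706, 0.046]
wrist_force: [0.1, 0.3, -0.3]
finger_gap: 0.682
```

play_rows --pt "0 0.01 0 0 0.06" --pt "0 0.018 0 0 0.06" --pt "0 0.018 0 0 0.06" --pt "0 0.018 0 0 0.01" --pt "0 0.018 0 0 0.01" --pt "0 0.018 0 0 0.01" --pt "0 0.018 0 0 0.01" --pt "0 0.018 0 0 0.01" --pt "0 0.018 0 0 0.01" --pt "0 0.018 0 0 0.01" --pt "0 0.018 0 0 0.01" --newtons 15

```text
t: 4.05
tool_pos: [0.6276, 0.0387, 0.1787]
eef_rot: [-0.046, -0.706, 0.706, 0.046]
wrist_force: [-0.0, -0.0, -0.4]
finger_gap: 0.298
```

play_rows --pt "0 -0.03 0 0 0.01" --pt "0 -0.06 0 0 0.01" --pt "0 -0.09 0 0 0.01" --pt "0 -0.09 0 0 0.01" --pt "0 -0.09 0 0 0.01"

```text
t: 4.55
tool_pos: [0.6276, 0.0387, 0.2691]
eef_rot: [0.046, 0.706, -0.706, -0.046]
wrist_force: [0.0, -0.5, 0.3]
finger_gap: 0.294
```

```bash
python3 -c "
from h import *
go(.629,-.183,.007,83);print(sense()['finger_gap'])"
```

```text
shift [-0.0301  0.0961  0.2197] twist -0.5 alt 179.5 jawnow -97.5 J7 -1.75 t 4.55 F [ 0.  -0.5  0.3]
0.29359593343788754
```

play_rows --pt "-0.03 0 0.22 0 0.01" --pt "-0.03 0 0.22 0 0.01" --pt "-0.03 0 0.22 0 0.01" --pt "-0.03 0 0.22 0 0.01" --pt "-0.03 0 0.22 0 0.01" --pt "-0.03 0.03 0.22 0 0.01" --pt "-0.03 0.06 0.22 0 0.01" --pt "-0.03 0.08 0.22 0 0.01" --pt "-0.03 0.09 0.22 0 0.01" --pt "-0.03 0.096 0.22 0 0.01" --pt "-0.03 0.096 0.22 0 0.01" --pt "-0.03 0.096 0.22 0 0.01"

```text
t: 5.75
tool_pos: [0.6291, -0.1834, 0.1733]
eef_rot: [-0.047, -0.705, 0.706, 0.046]
wrist_force: [0.4, -0.7, -0.6]
finger_gap: 0.293
```

play_rows --pt "0 0 0 0 0.05" --pt "0 0 0 0 0.05" --pt "0 0 0 0 0.05" --pt "0 -0.03 0 0 0.05" --pt "0 -0.07 0 0 0.05" --pt "0 -0.11 0 0 0.05" --pt "0 -0.11 0 0 0.05"

```text
t: 6.45
tool_pos: [0.6309, -0.1842, 0.2888]
eef_rot: [-0.05, -0.705, 0.706, 0.042]
wrist_force: [1.0, 0.9, 0.6]
finger_gap: 0.567
```

```bash
python3 -c "
from h import *
go(.4795,.1540,.1,23.4)
c=snap('top','t2')
P=cloud(dict(np.load('pics/top0.npz'))).reshape(-1,3)
m=(P[:,0]>.36)&(P[:,0]<.56)&(P[:,1]>.05)&(P[:,1]<.4);print(P[m][:,2].max(),ray(c,[(196,227)],.063))
"
```

```text
shift [ 0.1945  0.0201 -0.3156] twist 59.1 alt -120.9 jawnow -97.5 J7 -1.46 t 6.45 F [1.  0.9 0.6]
0.0676561207592854 [[0.47523152 0.14844108]]
```

play_rows --pt "0.194 -0.01 -0.314 -60 0.065" --pt "0.194 -0.01 -0.314 -60 0.065" --pt "0.194 -0.01 -0.314 -60 0.065" --pt "0.194 -0.01 -0.314 -60 0.065" --pt "0.194 -0.01 -0.314 -60 0.065" --pt "0.194 -0.01 -0.314 -60 0.065" --pt "0.194 -0.01 -0.314 -60 0.065" --pt "0.194 -0.01 -0.314 -60 0.065" --pt "0.194 -0.01 -0.314 -60 0.065" --pt "0.194 -0.01 -0.314 -60 0.065" --pt "0.194 -0.01 -0.314 -60 0.065"

```text
t: 7.6
tool_pos: [0.4778, 0.1513, 0.2922]
eef_rot: [0.312, -0.634, 0.635, -0.311]
wrist_force: [0.6, 0.0, 0.5]
finger_gap: 0.741
```

```bash
python3 -c "
from h import *
go(.479,.153,.022)
c=snap('scene','s2')
im=c['pixels'][100:280,200:460,::-1];cv2.imwrite('pics/s2c.png',cv2.resize(im,None,fx=3,fy=3))
c=dict(np.load('pics/top0.npz'));print(ray(c,[(193.9,225.5)],.063))
"
```

```text
shift [-2.300e-03  1.042e-01 -1.000e-04] twist 0 alt 0 jawnow -37.7 J7 -1.29 t 7.6 F [0.6 0.  0.5]
[[0.47861024 0.15281074]]
```

View pics/s2c.png

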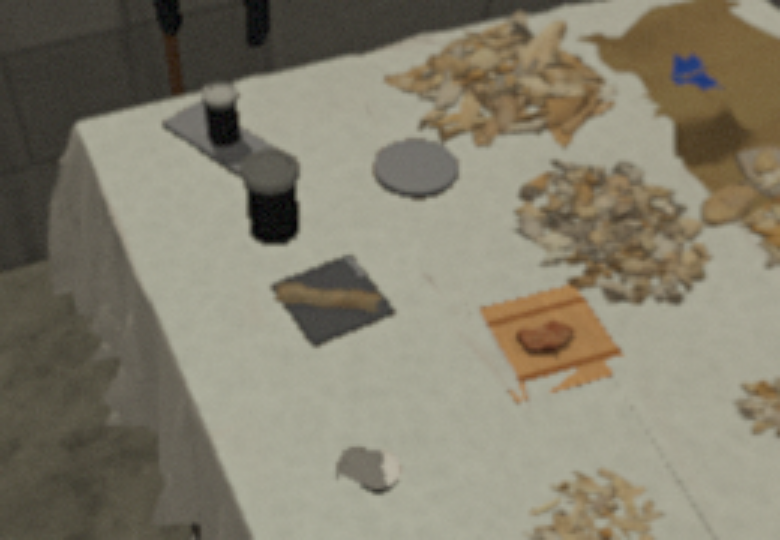

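The sherd lies flat on the board at crop (545,337), and the fingers straddle the canister at (220,115). Next I descend and grasp the canister.

play_rows --pt "-0.002 0.03 0 0 0.065" --pt "-0.002 0.06 0 0 0.065" --pt "-0.002 0.085 0 0 0.065" --pt "-0.002 0.1 0 0 0.065" --pt "-0.002 0.103 0 0 0.065" --pt "-0.002 0.103 0 0 0.02" --pt "-0.002 0.103 0 0 0.02" --pt "-0.002 0.103 0 0 0.02" --pt "-0.002 0.103 0 0 0.02" --pt "-0.002 0.103 0 0 0.02" --pt "-0.002 0.103 0 0 0.02" --pt "-0.002 0.103 0 0 0.02" --newtons 15

```text
t: 8.85
tool_pos: [0.4786, 0.1549, 0.1901]
eef_rot: [0.313, -0.634, 0.634, -0.313]
wrist_force: [0.1, 0.5, 5.1]
finger_gap: 0.363
```

play_rows --pt "0 -0.02 0 0 0.02" --pt "0 -0.05 0 0 0.02" --pt "0 -0.08 0 0 0.02" --pt "0 -0.11 0 0 0.02" --pt "0 -0.11 0 0 0.02" --pt "0 -0.11 0 0 0.02"

```text
t: 9.45
tool_pos: [0.4784, 0.1546, 0.2998]
eef_rot: [0.313, -0.634, 0.634, -0.313]
wrist_force: [0.0, -0.3, -1.4]
finger_gap: 0.36
```

```bash
python3 -c "
from h import *
go(.6265,.0456,.022);print(sense()['finger_gap']*88)
"
```

```text
shift [-0.0036  0.1119  0.1838] twist 0 alt 0 jawnow -37.5 J7 -1.3 t 9.45 F [ 0.  -0.3 -1.4]
31.704648757912246
```

play_rows --pt "-0.004 0 0.184 0 0.02" --pt "-0.004 0 0.184 0 0.02" --pt "-0.004 0 0.184 0 0.02" --pt "-0.004 0 0.184 0 0.02" --pt "-0.004 0 0.184 0 0.02" --pt "-0.004 0.03 0.184 0 0.02" --pt "-0.004 0.06 0.184 0 0.02" --pt "-0.004 0.085 0.184 0 0.02" --pt "-0.004 0.1 0.184 0 0.02" --pt "-0.004 0.107 0.184 0 0.02" --pt "-0.004 0.1095 0.184 0 0.02" --pt "-0.004 0.1095 0.184 0 0.02"

```text
t: 10.65
tool_pos: [0.6265, 0.0467, 0.1905]
eef_rot: [-0.313, 0.634, -0.634, 0.313]
wrist_force: [-0.6, 0.7, -1.1]
finger_gap: 0.362
```

play_rows --pt "0 0 0 0 0.02" --pt "0 0 0 0 0.04" --pt "0 0 0 0 0.06" --pt "0 0 0 0 0.06" --pt "0 0 0 0 0.06" --pt "0 -0.03 0 0 0.06" --pt "0 -0.07 0 0 0.06" --pt "0 -0.11 0 0 0.06" --pt "0 -0.12 0 0 0.06" --pt "0 -0.12 0 0 0.06"

```text
t: 11.65
tool_pos: [0.6275, 0.046, 0.3121]
eef_rot: [0.311, -0.634, 0.635, -0.314]
wrist_force: [-0.0, 0.4, -0.3]
finger_gap: 0.678
```

```bash
python3 -c "
from h import *
go(.4875,-.0805,.1,60)
"
```

```text
shift [ 0.1857  0.0455 -0.0342] twist 82.5 alt -97.5 jawnow -37.5 J7 -1.03 t 11.65 F [-0.   0.4 -0.3]
```

play_rows --pt "0.186 0.01 -0.034 -97 0.065" --pt "0.186 0.01 -0.034 -97 0.065" --pt "0.186 0.01 -0.034 -97 0.065" --pt "0.186 0.01 -0.034 -97 0.065" --pt "0.186 0.01 -0.034 -97 0.065" --pt "0.186 0.01 -0.034 -97 0.065" --pt "0.186 0.01 -0.034 -97 0.065" --pt "0.186 0.01 -0.034 -97 0.065" --pt "0.186 0.01 -0.034 -97 0.065" --pt "0.186 0.01 -0.034 -97 0.065" --pt "0.186 0.01 -0.034 -97 0.065" --pt "0.186 0.01 -0.034 -97 0.065"

```text
t: 12.85
tool_pos: [0.4859, -0.0811, 0.2985]
eef_rot: [-0.682, 0.186, -0.183, 0.683]
wrist_force: [-0.5, -0.9, 0.3]
finger_gap: 0.737
```

```bash
python3 -c "
from h import *
go(.4875,-.0805,.0155,60)
for n in('top','scene'):
  c=snap(n,n+'3')
  im=c['pixels'][130:270,160:400,::-1] if n=='top' else c['pixels'][100:280,200:460,::-1];cv2.imwrite(f'pics/{n}3c.png',cv2.resize(im,None,fx=3,fy=3))
"
```

```text
shift [0.0015 0.117  0.0013] twist -0.2 alt 179.8 jawnow 59.8 J7 0.28 t 12.85 F [-0.5 -0.9  0.3]
```

View pics/scene3c.png

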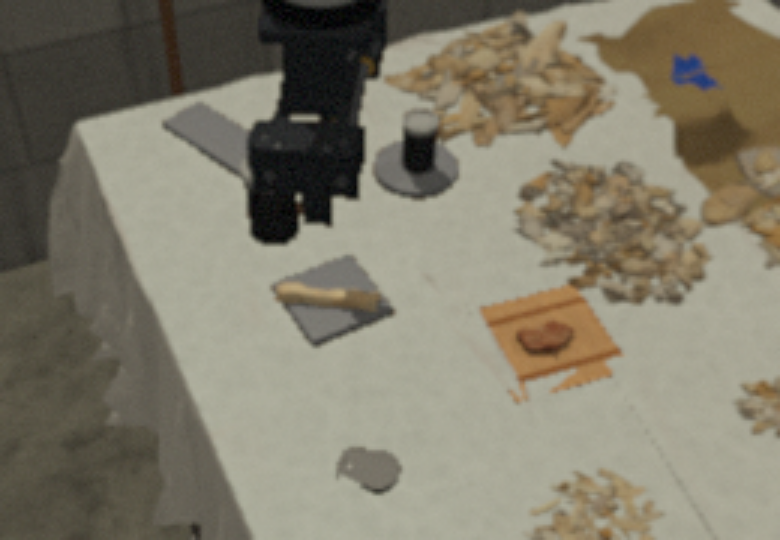

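The canister stands upright on the round pad at crop (420,140), and the gripper is above the bone at (330,295). I'll descend, watching the clearance over the look-alike.

play_rows --pt "0.001 0.04 0.001 0 0.06" --pt "0.001 0.08 0.001 0 0.06" --pt "0.001 0.1 0.001 0 0.06" --pt "0.001 0.11 0.001 0 0.06" --pt "0.001 0.116 0.001 0 0.06" --pt "0.001 0.116 0.001 0 0.06"

```text
t: 13.55
tool_pos: [0.4877, -0.0803, 0.1832]
eef_rot: [0.682, -0.187, 0.185, -0.682]
wrist_force: [0.7, 0.5, -0.1]
finger_gap: 0.676
```

play_rows --pt "0 0 0 0 0.005" --pt "0 0 0 0 0.005" --pt "0 0 0 0 0.005" --pt "0 0 0 0 0.005" --pt "0 0 0 0 0.005" --pt "0 0 0 0 0.005" --pt "0 0 0 0 0.005" --pt "0 0 0 0 0.005" --newtons 15

```text
t: 14.35
tool_pos: [0.4882, -0.0806, 0.1843]
eef_rot: [0.682, -0.186, 0.186, -0.682]
wrist_force: [-0.6, -0.9, 0.9]
finger_gap: 0.178
```

play_rows --pt "0 -0.03 0 0 0.005" --pt "0 -0.06 0 0 0.005" --pt "0 -0.09 0 0 0.005" --pt "0 -0.12 0 0 0.005" --pt "0 -0.12 0 0 0.005" --pt "0 -0.12 0 0 0.005"

```text
t: 14.95
tool_pos: [0.488, -0.0809, 0.3042]
eef_rot: [0.682, -0.186, 0.186, -0.682]
wrist_force: [0.7, -0.5, -1.2]
finger_gap: 0.177
```

```bash
python3 -c "
from h import *
go(.4769,.1538,.0165,22.5);print(sense()['finger_gap']*88)
c=snap('scene','s4')
im=c['pixels'][100:280,200:460,::-1];cv2.imwrite('pics/s4c.png',cv2.resize(im,None,fx=3,fy=3))
"
```

```text
shift [-0.1288  0.1216  0.1966] twist 37.0 alt -143.0 jawnow 59.5 J7 0.29 t 14.95 F [ 0.7 -0.5 -1.2]
15.55392017389723
```

View pics/s4c.png

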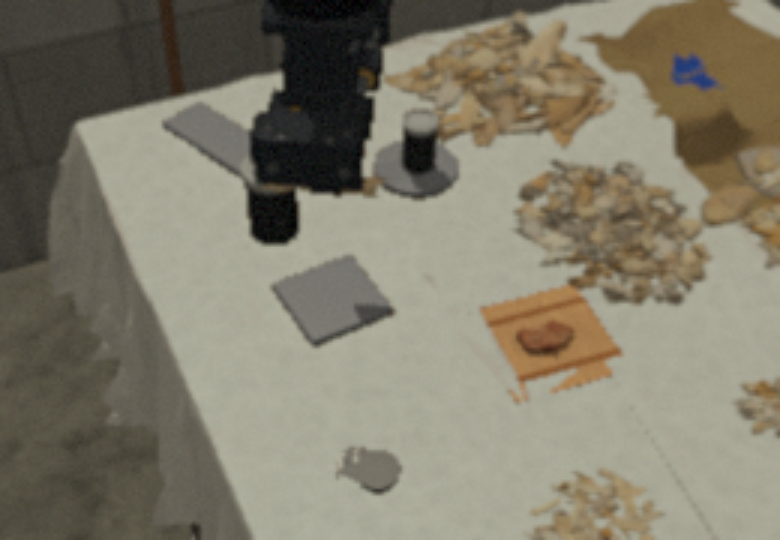

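The bone is held and the square pad is clear at crop (333,300). Carrying it to the long pad.

play_rows --pt "-0.129 0 0.197 37 0.005" --pt "-0.129 0 0.197 37 0.005" --pt "-0.129 0 0.197 37 0.005" --pt "-0.129 0 0.197 37 0.005" --pt "-0.129 0 0.197 37 0.005" --pt "-0.129 0 0.197 37 0.005" --pt "-0.129 0 0.197 37 0.005" --pt "-0.129 0.03 0.197 37 0.005" --pt "-0.129 0.06 0.197 37 0.005" --pt "-0.129 0.09 0.197 37 0.005" --pt "-0.129 0.1 0.197 37 0.005" --pt "-0.129 0.1 0.197 37 0.005"

```text
t: 16.2
tool_pos: [0.4764, 0.1531, 0.2028]
eef_rot: [0.589, -0.393, 0.393, -0.586]
wrist_force: [-0.3, 0.5, 0.5]
finger_gap: 0.176
```

```bash
python3 -c "
from h import *
go(.4769,.1538,.0185,22.5)
c=snap('scene','s5')
im=c['pixels'][100:220,220:400,::-1];cv2.imwrite('pics/s5c.png',cv2.resize(im,None,fx=4,fy=4))
"
```

```text
shift [-0.0004  0.0183  0.0008] twist -0.0 alt 180.0 jawnow 22.5 J7 -0.77 t 16.2 F [-0.3  0.5  0.5]
```

View pics/s5c.png

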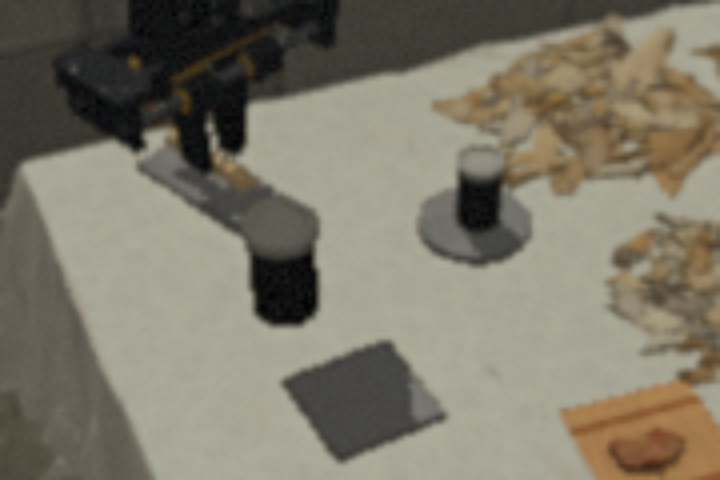

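The bone is above and aligned with the long pad at crop (210,165). Lowering and releasing.

play_rows --pt "0 0.01 0 0 0.005" --pt "0 0.015 0 0 0.005" --pt "0 0.018 0 0 0.005" --pt "0 0.018 0 0 0.005" --pt "0 0.018 0 0 0.005" --pt "0 0.018 0 0 0.04" --pt "0 0.018 0 0 0.05" --pt "0 0.018 0 0 0.05" --pt "0 0.018 0 0 0.05" --pt "0 -0.02 0 0 0.05" --pt "0 -0.06 0 0 0.05" --pt "0 -0.1 0 0 0.05"

```text
t: 17.45
tool_pos: [0.4765, 0.1544, 0.3054]
eef_rot: [0.588, -0.393, 0.392, -0.588]
wrist_force: [0.4, -0.1, -0.6]
finger_gap: 0.564
```

```bash
python3 -c "
from h import *
go(.629,-.183,.1,83)
c=snap('top','t6');d=dict(np.load('pics/t2.npz'))
h=cv2.cvtColor(d['pixels'],cv2.COLOR_RGB2HSV);print(h[152,348],h[160,336])
cv2.imwrite('pics/t6c.png',np.vstack([cv2.resize(x[y0:y1,160:400,::-1],None,fx=3.3,fy=3.3) for x,y0,y1 in((c['pixels'],130,262),(d['pixels'],126,176))])[:600])
"
```

```text
shift [0.3701 0.0394 0.0116] twist -60.5 alt 119.5 jawnow 22.5 J7 -0.64 t 17.45 F [ 0.4 -0.1 -0.6]
[ 25 106 120] [ 25 111 115]
```

View pics/t6c.png

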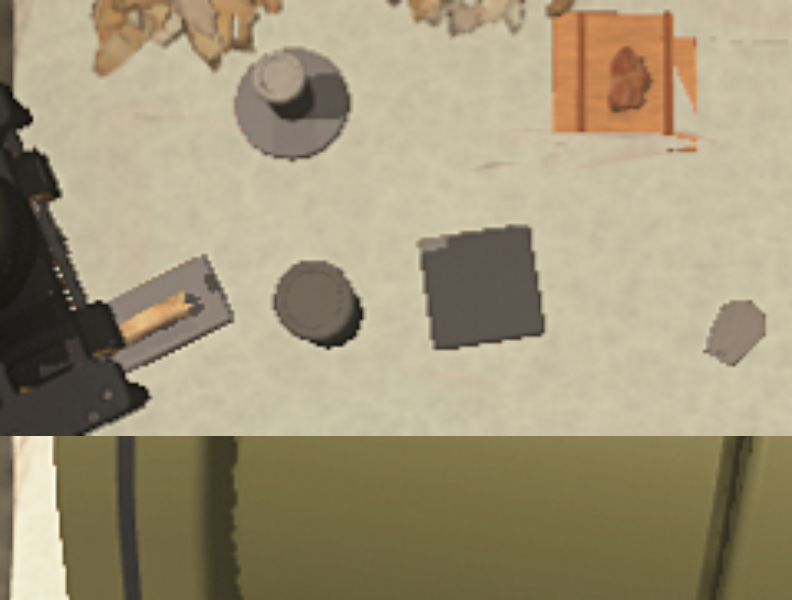

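The canister stands on the round pad (lid at 280,77), the bone lies along the long pad, and the sherd is on the board at (629,79). Going for the sherd.

play_rows --pt "0.37 0.01 0.012 -60 0.06" --pt "0.37 0.01 0.012 -60 0.06" --pt "0.37 0.01 0.012 -60 0.06" --pt "0.37 0.01 0.012 -60 0.06" --pt "0.37 0.01 0.012 -60 0.06" --pt "0.37 0.01 0.012 -60 0.06" --pt "0.37 0.01 0.012 -60 0.06" --pt "0.37 0.01 0.012 -60 0.06" --pt "0.37 0.01 0.012 -60 0.06" --pt "0.37 0.01 0.012 -60 0.06" --pt "0.37 0.01 0.012 -60 0.06"

```text
t: 18.6
tool_pos: [0.6293, -0.1808, 0.2942]
eef_rot: [-0.705, 0.045, -0.045, 0.706]
wrist_force: [0.5, -0.6, -0.2]
finger_gap: 0.68
```

```bash
python3 -c "
from h import *
c=dict(np.load('pics/t6.npz'));print(ray(c,np.array([(629,79)])/3.3+[160,130],.013))
h=cv2.cvtColor(c['pixels'],cv2.COLOR_RGB2HSV);v,u=np.mgrid[0:400,0:640];G=c['pixels'][...,1]
m=(u>338)&(u<362)&(v>138)&(v<168)&(G<95)
print(m.sum(),rect(c,m,.013))
go(.6291,-.1834,.0065,83)
"
```

```text
[[ 0.62811594 -0.18568956]]
113 (array([ 0.62911487, -0.18666124]), array([27.1, 45.2]), np.float32(175.7216), array([ 0.62816509, -0.18494322]))
shift [ 0.0002  0.1217 -0.0028] twist -0.3 alt 179.7 jawnow 82.7 J7 0.98 t 18.6 F [ 0.5 -0.6 -0.2]
```

play_rows --pt "0 0.04 -0.003 0 0.06" --pt "0 0.08 -0.003 0 0.06" --pt "0 0.1 -0.003 0 0.06" --pt "0 0.112 -0.003 0 0.06" --pt "0 0.121 -0.003 0 0.06" --pt "0 0.121 -0.003 0 0.06" --pt "0 0.121 -0.003 0 0.06"

```text
t: 19.3
tool_pos: [0.6299, -0.1853, 0.1745]
eef_rot: [-0.706, 0.045, -0.047, 0.706]
wrist_force: [-0.1, 0.3, -0.3]
finger_gap: 0.682
```

play_rows --pt "0 0 0 0 0.01" --pt "0 0 0 0 0.01" --pt "0 0 0 0 0.01" --pt "0 0 0 0 0.01" --pt "0 0 0 0 0.01" --pt "0 0 0 0 0.01" --pt "0 0 0 0 0.01" --pt "0 -0.03 0 0 0.01" --pt "0 -0.07 0 0 0.01" --pt "0 -0.11 0 0 0.01" --pt "0 -0.11 0 0 0.01" --newtons 15

```text
t: 20.4
tool_pos: [0.6313, -0.1849, 0.2889]
eef_rot: [-0.706, 0.043, -0.05, 0.706]
wrist_force: [0.4, -0.4, 0.0]
finger_gap: 0.294
```

```bash
python3 -c "
from h import *
print(sense()['finger_gap']*88);go(.4905,-.0765,.0155,0)
"
```

```text
25.88188785278991
shift [-0.1548  0.106   0.089 ] twist 82.5 alt -97.5 jawnow 82.5 J7 0.98 t 20.4 F [ 0.4 -0.4  0. ]
```

play_rows --pt "-0.155 0 0.089 82 0.01" --pt "-0.155 0 0.089 82 0.01" --pt "-0.155 0 0.089 82 0.01" --pt "-0.155 0 0.089 82 0.01" --pt "-0.155 0 0.089 82 0.01" --pt "-0.155 0 0.089 82 0.01" --pt "-0.155 0 0.089 82 0.01" --pt "-0.155 0 0.089 82 0.01" --pt "-0.155 0 0.089 82 0.01" --pt "-0.155 0 0.089 82 0.01" --pt "-0.155 0.03 0.089 82 0.01" --pt "-0.155 0.06 0.089 82 0.01"

```text
t: 21.6
tool_pos: [0.4874, -0.0773, 0.2227]
eef_rot: [-0.502, 0.497, -0.498, 0.503]
wrist_force: [-0.0, 0.1, -1.0]
finger_gap: 0.294
```

```bash
python3 -c "
from h import *
print(sense()['finger_gap']*88);go(.4905,-.0765,.016,0)
"
```

```text
25.861593594847427
shift [-0.0008  0.0407  0.003 ] twist 0.5 alt -179.5 jawnow 0.5 J7 -0.67 t 21.6 F [-0.   0.1 -1. ]
```

play_rows --pt "-0.001 0.02 0.001 0 0.01" --pt "-0.001 0.035 0.001 0 0.01" --pt "-0.001 0.04 0.001 0 0.01" --pt "-0.001 0.04 0.001 0 0.01" --pt "-0.001 0.04 0.001 0 0.01"

```text
t: 22.1
tool_pos: [0.4882, -0.0761, 0.1835]
eef_rot: [-0.502, 0.498, -0.498, 0.502]
wrist_force: [-0.4, 0.3, -0.1]
finger_gap: 0.293
```

play_rows --pt "0 0.0015 0.002 0 0.01" --pt "0 0.0015 0.002 0 0.01" --pt "0 0.0015 0.002 0 0.05" --pt "0 0.0015 0.002 0 0.05" --pt "0 0.0015 0.002 0 0.05" --pt "0 0.0015 0.002 0 0.05" --pt "0 -0.03 0.002 0 0.05" --pt "0 -0.07 0.002 0 0.05" --pt "0 -0.12 0.002 0 0.05" --pt "0 -0.17 0.002 0 0.05" --pt "0 -0.2 0.002 0 0.05"

```text
t: 23.2
tool_pos: [0.4903, -0.0759, 0.3866]
eef_rot: [-0.501, 0.497, -0.499, 0.503]
wrist_force: [1.3, 0.2, -0.2]
finger_gap: 0.569
```

```bash
python3 -c "
from h import *
go(.3,-.45,.25,0)
"
```

```text
shift [ 0.3723 -0.0301 -0.1935] twist 0.5 alt -179.5 jawnow 0.5 J7 -0.44 t 23.2 F [ 1.3  0.2 -0.2]
```

play_rows --pt "0.37 -0.03 -0.19 0 0.05" --pt "0.37 -0.03 -0.19 0 0.05" --pt "0.37 -0.03 -0.19 0 0.05" --pt "0.37 -0.03 -0.19 0 0.05" --pt "0.37 -0.03 -0.19 0 0.05" --pt "0.37 -0.03 -0.19 0 0.05" --pt "0.37 -0.03 -0.19 0 0.05" --pt "0.37 -0.03 -0.19 0 0.05" --pt "0.37 -0.03 -0.19 0 0.05" --pt "0.37 -0.03 -0.19 0 0.05" --pt "0.37 -0.03 -0.19 0 0.05" --pt "0.37 -0.03 -0.19 0 0.05"

```text
t: 24.4
tool_pos: [0.3047, -0.446, 0.4133]
eef_rot: [-0.503, 0.497, -0.497, 0.504]
wrist_force: [-0.3, -0.0, -0.5]
finger_gap: 0.569
```

```bash
python3 -c "
from h import *
c=snap('top','t7')
im=c['pixels'][130:270,160:400,::-1];cv2.imwrite('pics/t7c.png',cv2.resize(im,None,fx=3.3,fy=3.3,interpolation=cv2.INTER_CUBIC))
P=cloud(c);Z=P[...,2];v,u=np.mgrid[0:400,0:640]
def reg(n,b,z0,z1):
    m=(u>=b[0])&(u<b[1])&(v>=b[2])&(v<b[3])&(Z>z0)&(Z<z1);p=P[m];print(n,m.sum(),p.mean(0).round(4),cv2.minAreaRect((p[:,:2]*1000).astype(np.float32)))
reg('can',(228,270,140,184),.05,.09)
reg('bone',(165,238,200,255),.018,.05)
reg('sherd',(290,325,198,236),.0165,.05)
"
```

```text
can 213 [0.6286 0.0444 0.0626] ((629.3629150390625, 44.541954040527344), (32.830806732177734, 33.18039321899414), 13.749945640563965)
bone 239 [0.4763 0.154  0.022 ] ((477.1705627441406, 153.97296142578125), (16.973417282104492, 84.12944793701172), 21.81424903869629)
sherd 190 [ 0.4946 -0.0749  0.0198] ((499.26593017578125, -75.88933563232422), (43.874107360839844, 70.74781799316406), 75.6041030883789)
```

View pics/t7c.png

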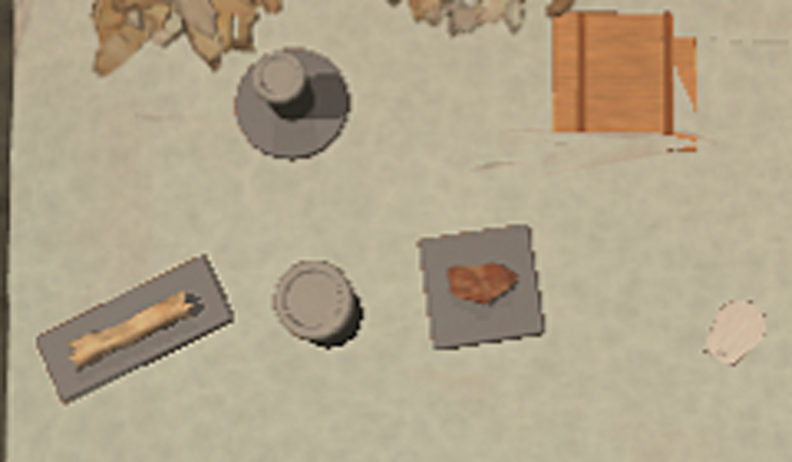

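The final view shows the bone along the long pad at (135,328), the sherd flat at (482,283) with its pad centre near (481,287), the canister upright on the round pad, the board empty and the loupe unmoved. Handing in.

```bash
python3 -c "
from h import *
print(job_done())"
```

```text
the job is handed in; nothing more can be done
None
```

I parked the sherd on the board, then moved the canister to the round pad, the bone to the long pad and the sherd to the square pad. I handed the job in at about 24.5 s; it reports no verdict.

**Last checks, from the final top view and depth:**

| Item | Result |
|---|---|
| Canister | upright, about 3 mm from the round pad's centre |
| Bone | about 1 mm from the long pad's centre, aligned to about 1° |
| Sherd | flat, within about 5 mm of the square pad's centre |
| Spare board | empty |
| Loupe | looks unmoved compared with the start |
| Gripper | open and clear of everything |

- **Sherd measurement:** the depth-box fit was contaminated by stray pixels (71 x 44 mm, centre about 8 mm off in x). I judged the sherd by its outline in the picture instead, and either reading is within 15 mm.
- **Marker pen:** I did not re-measure it. It was outside the final crop, and the open gripper was more than 20 cm above the table whenever it was near it.

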